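# Unstack the collection jars onto the turntable

## Task

Set up the nozzle check station: take the stack apart from the top down, one piece at a time, leaving what is still stacked where it stands. Lay the brass tee flat on the middle of the plywood block, then stand the small, the middle and the large glass jar, in that order, upright and centred on the round rubber pad of matching size on the turntable (smallest jar on smallest pad, largest on largest). Set the jars down gently without dropping or tipping them, let go of everything, and leave the fourth jar that already stands on the turntable where it is.

Things in the scene. Friction and masses are not known exactly. Their poses are not given: they have to be found in the camera images.
- jar_l_mid (a point): centre of the large glass collection jar, half-way up its axis: a closed plain cylinder 66 mm in diameter and 62 mm high, clear glass under a flat grey screw lid with a black inlet hole; z points up its axis. At the start it stands on the cart at the bottom of the stack. About 200 g.
- jar_m_mid (a point): centre of the middle glass collection jar, half-way up its axis: a closed plain cylinder 54 mm in diameter and 54 mm high, clear glass under a flat grey screw lid with a black inlet hole; z points up its axis. At the start it stands on the large jar's lid. About 140 g.
- jar_s_mid (a point): centre of the small glass collection jar, half-way up its axis: a closed plain cylinder 42 mm in diameter and 46 mm high, clear glass under a flat grey screw lid with a black inlet hole; z points up its axis. At the start it stands on the middle jar's lid and carries the tee. About 90 g.
- tee_mid (a point): brass manifold tee lying flat on top of the stack, 20 mm high, about 130 g. The point is half-way up (10 mm above its underside). In its own frame, x runs along the straight run: 50 mm long, with flat square end faces at x = -25 and +25 mm, 20 mm wide, its axis at y = -5 mm; the branch leaves the middle of the run towards +y and ends at y = +25 mm (20 mm wide there).
- pad_l: largest round black rubber pad on the turntable, 90 mm in diameter (24 mm more than the large jar) and 5 mm thick, fixed; origin at the centre of its underside, so its top is 5 mm higher. The turntable is a grey aluminium disc, 250 mm in diameter, its top 35 mm above the cart; it does not turn.
- pad_m: middle-sized round black rubber pad on the turntable, 78 mm in diameter (24 mm more than the middle jar) and 5 mm thick, fixed; origin at the centre of its underside, so its top is 5 mm higher. The turntable is a grey aluminium disc, 250 mm in diameter, its top 35 mm above the cart; it does not turn.
- pad_s: smallest round black rubber pad on the turntable, 66 mm in diameter (24 mm more than the small jar) and 5 mm thick, fixed; origin at the centre of its underside, so its top is 5 mm higher. The turntable is a grey aluminium disc, 250 mm in diameter, its top 35 mm above the cart; it does not turn.
- tee_rest: plywood block fixed on the cart, 80 mm along its x, 70 mm along its y, 18 mm high; origin at the centre of its underside.
- jar_4_mid (a point): centre, half-way up, of the fourth glass jar, 48 mm in diameter and 85 mm high, with a bright aluminium lid; it stands loose directly on the turntable, about 116 mm or more from the pads' centres, and is to be left alone.
There are look-alikes about, which are no part of the job. Of the things shaped like the part that bears tee_mid, the brass one is meant.

How it is judged:
By the outcome, as a careful person would: the job done as asked, in the order asked, and still so for the second after the job is handed in, with the robot touching nothing.
It also fails if it takes over 128 s, if anything falls off the work surface, if the arm or the gripper's body presses on something with over 40 N, if the wrist force passes 120 N, or if a joint passes its speed limit or range.

## Robot

A 6-joint arm with a two-finger parallel gripper is mounted at the origin on the work surface. World frame = base frame: x ahead of the robot, y to its left, z up, the work surface at z = 0. Lengths are in m, angles in rad, forces in N, time in s.
With the tool pointing down it reaches from about 0.3 to 0.95 m from the base axis. Payload 3.1 kg.
Tool frame: the origin (TCP) lies midway between the tips of the shut fingers; the grasp point (between the pads) lies 19 mm behind it; z points along the fingers, y is the line along which they close (so a half turn about z gives the same grasp; the last joint's range is limited). The gripper opens to 85 mm and grips with 20 to 120 N. Pads are 22 mm wide; open, the fingers measure 114 mm over their backs; the gripper's body (76 mm by 85 mm) begins 54 mm behind the grasp point. The pads swing forward as they close: fully open they stand 13 mm farther back than shut.
Start: joints at [1.208, 0.308, 1.634, -0, 1.2, -0.07], TCP at [0.18, 0.598, 0.231] pointing down, gripper open.
Joint ranges: [-3.06, 3.06], [-0.79, 1.96], [0.05, 2.63], [-1.19, 4.34], [0.05, 2.64], [-2.94, 2.94]. Speed limits (rad/s): [2.79, 2.79, 3.14, 3.14, 3.14, 3.14].

## Interface

Orientations are given as a unit quaternion [x, y, z, w].
In Python, from bench import get_state, grab_frame, sign_off gives the robot as it stands.
- The arm moves only by the tool jog_arm, never from a script. Its argument "commands" is a list of rows, each a list of 7 numbers: the turn, a rotation vector about the tool's x, y, z in rad, then the shift along the tool's x, y, z in cm, then the finger opening in cm, from 0 to 8.54. A call has 1 to 5 rows; each row is the pose to reach, as a shift and turn from the pose commanded when the call began, along the tool's axes at that moment; what a row does not reach only later rows make up. A row lasts 1/12 s, in which the tool goes at most 41.7 mm and 7.16 degrees, less where a joint would pass 70% of its speed; a pose out of reach is approached as far as the arm can. A call with a gripper value outside its range is refused whole. The fingers move at their own pace and stop on an object; the grip force is fixed at half the most. Time passes only in rows, so rows that repeat a pose let the fingers close. It gives the time, the measured TCP pose, the force, the opening and the grip force at its end, in the units of the state.
- get_state(): the state, without advancing time (a new reading comes with each control period).
- grab_frame(name): name is "side" or "top" or "wrist"; returns a dict with "img" (384x512x3 uint8, red, green, blue), "fovy" (degrees; the focal length in pixels is half the picture's height over the tangent of half this angle, whatever the lens; pixels are square), "cx", "cy" (the principal point, pixels), "world_to_cam" (4x4, takes a point from world to camera coordinates). Camera axes: x right, y up, looking along -z (the intrinsics and any distortion apply to the point x, -y, -z); pixel columns grow to the right and rows downward; lengths in m; the calibration is good to about 2 mm. A picture is of the moment at which its call begins. There is no depth.
- sign_off(): hands the job in; it is judged then, once.
The state is a dict: "t": time; "joints": joint angles; "dq": joint speeds; "effort": joint torques, N m; "tool_pos": TCP position; "eef_rot": TCP orientation; "contact_force": force on the tool from outside, world axes, zero at the start; "torque": the same for the moment, N m; "opening": opening from 0.0 (shut) to 1.0 (fully open); "gripper_force": force on a finger pad.
Only numpy, scipy, OpenCV 4.12 (cv2) and the standard library are available. Lean on these libraries where they do the work, as an engineer would, in place of code of your own. Each camera call takes 0.05 s, during which the arm holds its last target. There are 200 camera calls.

## Working session

There is one attempt and no reset: what is moved stays moved. The work goes in short steps, Python scripts to look and compute and a tool call to move; the robot and the scene stay as the last step left them, time stands still between calls to the robot, and variables do not carry over. Pictures are saved under pics/ and viewed, at most 15 in all, crops included, and the job is handed in when it is done.

Besides the shell and the picture viewer there is one more tool, called after "Call:" as name(argument=value, ...), one argument or row to a line, values as JSON. jog_arm: Moves the arm, as the interface text tells. Its arguments: {"type":"object","properties":{"commands":{"type":"array","items":{"type":"array","items":{"type":"number"}}}},"required":["commands"]}

```bash
ls; mkdir -p pics; python3 - <<'E'
from bench import *
import cv2,numpy as np
s=get_state()
print({k:np.round(v,3).tolist() for k,v in s.items()})
ims=[]
for n in ("side","top","wrist"):
    f=grab_frame(n)
    cv2.imwrite(f"pics/{n}0.png",f["img"][:,:,::-1])
    print(n,[k for k in f],f["fovy"],f["cx"],f["cy"],np.round(f["world_to_cam"],3).tolist(),[f[k] for k in f if k not in("img","fovy","cx","cy","world_to_cam")])
E
```

```text
pics
{'t': 0.0, 'joints': [1.208, 0.309, 1.635, -0.0, 1.2, -0.07], 'dq': [0.001, -0.001, -0.001, 0.001, -0.0, 0.0], 'effort': [-0.0, -41.527, -27.665, -0.0, 0.01, -0.0], 'tool_pos': [0.18, 0.598, 0.23], 'eef_rot': [0.146, 0.989, -0.001, -0.0], 'contact_force': [-0.204, -0.432, 0.334], 'torque': [-0.002, 0.037, -0.018], 'gripper_force': 0.0, 'opening': 1.001}
side ['img', 'fovy', 'cx', 'cy', 'world_to_cam'] 43.56030631926508 257.6399330293837 191.88607602934832 [[-0.921, -0.389, 0.016, 0.511], [0.292, -0.662, 0.69, -0.212], [-0.258, 0.641, 0.723, -1.221], [0.0, 0.0, 0.0, 1.0]] []
top ['img', 'fovy', 'cx', 'cy', 'world_to_cam'] 51.46592573160942 259.0547139811045 192.19136889135123 [[-0.004, -1.0, -0.017, 0.05], [0.99, -0.007, 0.138, -0.573], [-0.138, -0.017, 0.99, -0.94], [0.0, 0.0, 0.0, 1.0]] []
wrist ['img', 'fovy', 'cx', 'cy', 'world_to_cam'] 64.81255061901768 254.33136445796805 195.86540081676083 [[0.289, 0.957, -0.003, -0.623], [-0.922, 0.278, -0.27, 0.035], [-0.258, 0.08, 0.963, -0.379], [0.0, 0.0, 0.0, 1.0]] []
```

View pics/top0.png

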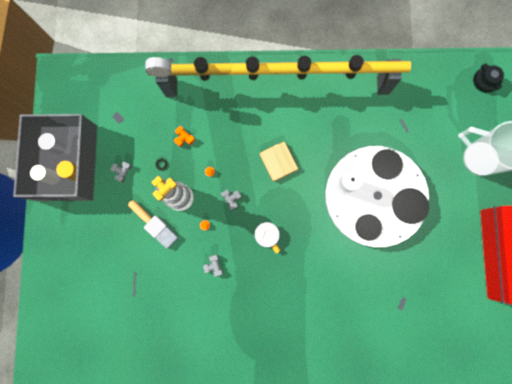

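View pics/side0.png

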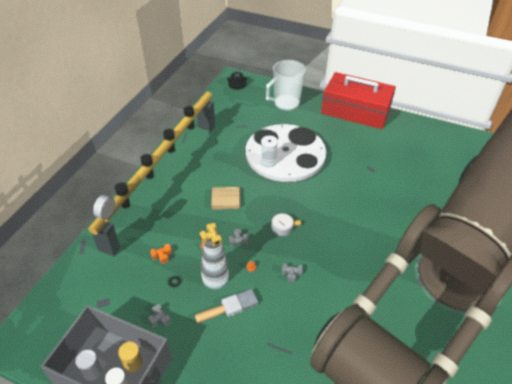

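View pics/wrist0.png

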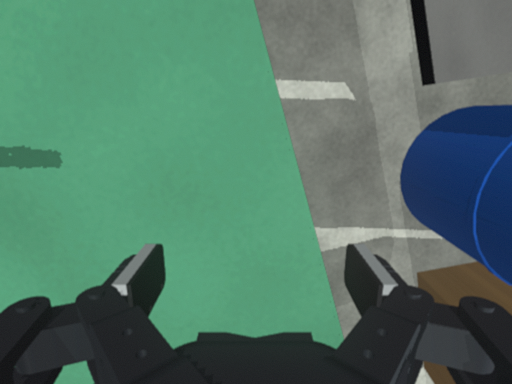

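The top view shows the stack with the brass tee near (172,193), the plywood block at (279,161) and the turntable at (377,196). The pads are at (388,163) for the middle one, (410,206) for the large one and (369,228) for the small one. The fourth jar is near (351,180). The side view agrees: tee at (211,236), block at (226,198). The wrist view shows only bare cart.

Next I'll write the helpers and take a coarse measurement.

```bash
cat > h.py <<'E'
import numpy as np,cv2
from bench import *
from scipy.spatial.transform import Rotation as R
class Cam:
    def __init__(s,name,save=None):
        f=grab_frame(name); s.im=f["img"]; s.T=f["world_to_cam"]; s.f=192/np.tan(np.radians(f["fovy"]/2)); s.cx=f["cx"]; s.cy=f["cy"]
        s.hsv=cv2.cvtColor(s.im,cv2.COLOR_RGB2HSV)
        if save: cv2.imwrite(f"pics/{save}.png",s.im[:,:,::-1])
    def onz(s,px,z):
        px=np.atleast_2d(px).astype(float)
        d=np.c_[(px[:,0]-s.cx)/s.f,-(px[:,1]-s.cy)/s.f,-np.ones(len(px))]@s.T[:3,:3]
        o=-s.T[:3,:3].T@s.T[:3,3]
        return o+d*((z-o[2])/d[:,2])[:,None]
    def proj(s,p):
        c=np.atleast_2d(p)@s.T[:3,:3].T+s.T[:3,3]
        return np.c_[s.cx+s.f*c[:,0]/-c[:,2], s.cy+s.f*c[:,1]/c[:,2]]
    def blobs(s,lo,hi,amin=30,box=None):
        m=cv2.inRange(s.hsv,np.array(lo),np.array(hi))
        if box: k=np.zeros_like(m);k[box[1]:box[3],box[0]:box[2]]=255;m&=k
        cs=cv2.findContours(m,cv2.RETR_EXTERNAL,cv2.CHAIN_APPROX_NONE)[0]
        return sorted([c[:,0] for c in cs if cv2.contourArea(c)>=amin],key=lambda c:-cv2.contourArea(c.reshape(-1,1,2)))
def circ(P):  # algebraic circle fit xy
    P=P[:,:2]; a=np.linalg.lstsq(np.c_[2*P,np.ones(len(P))],(P**2).sum(1),rcond=None)[0]
    return a[:2],np.sqrt(a[2]+a[0]**2+a[1]**2)
def go(pos,ang):
    """shift (cm) and turn for TCP to pos with tool y at world yaw ang (mod pi), tool down"""
    s=get_state(); r=R.from_quat(s["eef_rot"]); M=r.as_matrix()
    best=None
    for a in (ang,ang+np.pi):
        y=np.array([np.cos(a),np.sin(a),0]); z=np.array([0,0,-1.]); x=np.cross(y,z)
        v=(r.inv()*R.from_matrix(np.c_[x,y,z])).as_rotvec()
        print("turn",np.round(v,3), "j6",round(s["joints"][5],2))
    print("shift cm",np.round(M.T@(np.array(pos)-s["tool_pos"])*100,2),"t",round(s["t"],2),"tcp",np.round(s["tool_pos"],4))
E
python3 - <<'E'
from h import *
t=Cam("top"); s=Cam("side")
print("SIDE/TOP pads")
for c,z,b in((t,.04,(315,140,440,255)),(s,.04,(240,120,332,185))):
    for B in c.blobs((0,0,0),(180,255,70),40,b)[:6]: 
        x,r=circ(c.onz(B,z));print("pad",np.round(x,4),round(r,4),B.mean(0).round(0))
for c,b in((t,(250,135,310,190)),(s,(200,180,250,220))):
    B=c.blobs((8,60,120),(28,255,255),100,b)[0]
    P=c.onz(B,.018)[:,:2].astype(np.float32);print("block",cv2.minAreaRect(P))
for c,b in((t,(150,170,180,205)),(s,(195,218,228,250))):
    for B in c.blobs((15,140,120),(32,255,255),20,b)[:2]: print("tee",c.onz(B,.175)[:,:2].mean(0),len(B))
print("j4 lid? top",t.onz((351,180),.1),"side",s.onz((268,143),.12))
E
```

```text
SIDE/TOP pads
pad [ 0.5203 -0.3191] 0.0204 [307. 136.]
block ((0.6563246250152588, -0.002022579312324524), (0.0819106176495552, 0.07160693407058716), 25.226743698120117)
block ((0.651720404624939, 0.00856461375951767), (0.07819128036499023, 0.08215423673391342), 24.420513153076172)
tee [0.56805705 0.25108159] 71
tee [0.56665977 0.25335594] 63
j4 lid? top [[ 0.59185978 -0.16656681  0.1       ]] side [[ 0.58748263 -0.14899332  0.12      ]]
```

Call:
jog_arm(
  commands=[
    [0,0,0,0,0,-10,8.5],
    [0,0,0,0,0,-10,8.5],
    [0,0,0,-4,-2,-12,8.5],
    [0,0,0,-8,-4,-12,8.5],
    [0,0,0,-11,-5,-12,8.5],
  ],
)

```text
t: 0.67
tool_pos: [0.2671, 0.5234, 0.355]
eef_rot: [0.144, 0.99, 0.003, 0.001]
contact_force: [1.1, 0.1, -0.3]
opening: 0.999
gripper_force: 0.0
```

Call:
jog_arm(
  commands=[
    [0,0,0,-3.5,-1.4,0,8.5],
    [0,0,0,-7,-3,0,8.5],
    [0,0,0,-10.5,-4.5,0,8.5],
    [0,0,0,-14,-6,0,8.5],
    [0,0,0,-17.5,-7.5,0,8.5],
  ],
)

```text
t: 1.08
tool_pos: [0.4134, 0.3988, 0.351]
eef_rot: [0.146, 0.989, 0.0, 0.0]
contact_force: [0.0, 0.5, -0.4]
opening: 0.997
gripper_force: 0.0
```

Call:
jog_arm(
  commands=[
    [0,0,0,-3.7,-1.5,0,8.5],
    [0,0,0,-7.4,-3,0,8.5],
    [0,0,0,-11,-4.5,0,8.5],
    [0,0,0,-15,-6,0,8.5],
    [0,0,0,-18.5,-7.5,0,8.5],
  ],
)

```text
t: 1.5
tool_pos: [0.5693, 0.2734, 0.3508]
eef_rot: [0.146, 0.989, 0.0, 0.0]
contact_force: [0.1, 1.4, -0.3]
opening: 0.996
gripper_force: 0.0
```

Call:
jog_arm(
  commands=[
    [0,0,0,-3,-1,0,8.5],
    [0,0,0,-5,-2,0,8.5],
    [0,0,0,-5,-2,0,8.5],
    [0,0,0,-5,-2,0,8.5],
  ],
)

```text
t: 1.83
tool_pos: [0.6105, 0.2403, 0.3501]
eef_rot: [0.147, 0.989, -0.0, -0.001]
contact_force: [-0.2, -0.3, 0.2]
opening: 0.997
gripper_force: 0.0
```

```bash
python3 - <<'E'
from h import *
c=Cam("wrist","w1")
print(-c.T[:3,:3].T@c.T[:3,3],get_state()["tool_pos"])
E
```

```text
[0.54529443 0.25991535 0.49246374] [0.60976779 0.2412729  0.35036694]
```

View pics/w1.png

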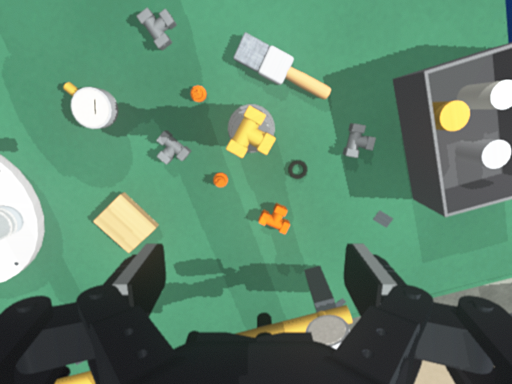

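The wrist view shows the brass tee at (250,133) on the stack, the block at (125,222), and the look-alikes: orange at (277,220) and grey at (171,149), (157,25) and (358,142). I'll fit the tee and the block now.

```bash
cat >> h.py <<'E'
def tee(c,z,box):
    B=c.blobs((18,110,110),(32,255,255),100,box)[0]
    m=np.zeros(c.im.shape[:2],np.uint8); cv2.drawContours(m,[B.reshape(-1,1,2)],-1,255,-1)
    ys,xs=np.nonzero(m); cen=c.onz(np.c_[xs,ys],z)[:,:2].mean(0)
    r=cv2.minAreaRect((c.onz(B,z)[:,:2]*1000).astype(np.float32)); 
    rc=np.array(r[0])/1000; e=cv2.boxPoints(r)/1000
    u=e[1]-e[0];v=e[2]-e[1]
    if np.linalg.norm(u)<np.linalg.norm(v): u,v=v,u
    v=v/np.linalg.norm(v)
    if v@(rc-cen)<0: v=-v
    print("tee rect",r[1],"off",v@(rc-cen),"origin",rc-.005*v,"runaxis ctr",rc-.01*v,"branch yaw",np.arctan2(v[1],v[0]))
    return rc-.005*v,v
def block(c,box):
    B=c.blobs((8,60,120),(30,255,255),100,box)[0]
    r=cv2.minAreaRect((c.onz(B,.018)[:,:2]*1000).astype(np.float32)); print("block",np.round(r[0],1),np.round(r[1],1),r[2]); return r
E
python3 - <<'E'
from h import *
c=Cam("wrist")
o,v=tee(c,.182,(215,100,290,165))
block(c,(85,185,165,260))
for z,n in((.162,"S"),(.116,"M"),(.062,"L")): print(n,c.proj([[*o,z]]))
a=np.arctan2(v[1],v[0])+np.pi/2
go([*(o-.005*v),.2],a)
print(c.hsv[110,240],c.hsv[125,235])
E
```

```text
tee rect (40.06547164916992, 49.64105987548828) off 0.004216654442696635 origin [0.56523802 0.24863268] runaxis ctr [0.56162296 0.24517851] branch yaw 0.7626421
block [653.9   1.4] [80.3 78. ] 25.57477569580078
S [[249.32031559 134.15494614]]
M [[249.94474687 131.44351002]]
L [[250.51011492 128.98854114]]
turn [ 1.000e-03 -1.000e-03 -1.055e+00] j6 -0.97
turn [-1.000e-03 -1.000e-03  2.086e+00] j6 -0.97
shift cm [ 4.64 -1.06 15.07] t 1.93 tcp [0.6093 0.2419 0.3506]
[ 90   2 137] [  0   0 130]
```

Call:
jog_arm(
  commands=[
    [0,0,-0.12,1.5,-0.3,1,8.5],
    [0,0,-0.24,3,-0.7,3,8.5],
    [0,0,-0.36,4.64,-1.06,5,8.5],
    [0,0,-0.48,4.64,-1.06,7,8.5],
    [0,0,-0.6,4.64,-1.06,8,8.5],
  ],
)

```text
t: 2.35
tool_pos: [0.5589, 0.2458, 0.2685]
eef_rot: [-0.157, 0.988, -0.0, -0.002]
contact_force: [0.2, 0.0, -0.9]
opening: 0.998
gripper_force: 0.0
```

Call:
jog_arm(
  commands=[
    [0,0,-0.12,0,0,1,8.5],
    [0,0,-0.24,0,0,2,8.5],
    [0,0,-0.36,0,0,2.5,8.5],
    [0,0,-0.455,0,0,3,8.5],
    [0,0,-0.455,0,0,3,8.5],
  ],
)

```text
t: 2.77
tool_pos: [0.5605, 0.2458, 0.2398]
eef_rot: [-0.374, 0.928, 0.0, -0.001]
contact_force: [-0.9, 0.6, -0.5]
opening: 0.992
gripper_force: 0.0
```

```bash
python3 - <<'E'
from h import *
go([.5616,.2452,.157],.7626+np.pi/2)
c=Cam("wrist","w2")
m=c.blobs((18,110,110),(32,255,255),100); print([b.mean(0) for b in m])
E
```

```text
turn [ 0.001 -0.002  0.003] j6 -1.99
turn [ 3.000e-03  2.000e-03 -3.138e+00] j6 -1.99
shift cm [-0.06 -0.13  8.28] t 2.77 tcp [0.5605 0.2458 0.2398]
[array([252.49808429, 219.31417625]), array([ 73.14772727, 377.93181818])]
```

View pics/w2.png

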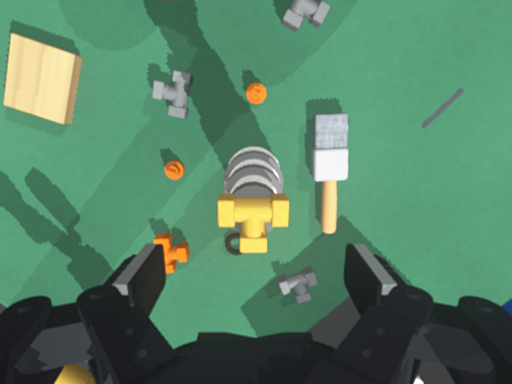

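The run lies level along the closing line, centred at x≈253 between the fingers, with the branch pointing down the image. I'll go down and grip.

Call:
jog_arm(
  commands=[
    [0,0,0,-0.06,-0.13,2,8.5],
    [0,0,0,-0.06,-0.13,4,8.5],
    [0,0,0,-0.06,-0.13,6,8],
    [0,0,0,-0.06,-0.13,7.5,7],
    [0,0,0,-0.06,-0.13,8.2,6.5],
  ],
)

```text
t: 3.23
tool_pos: [0.562, 0.2444, 0.1571]
eef_rot: [-0.371, 0.928, 0.0, -0.002]
contact_force: [-0.4, 0.4, -0.3]
opening: 0.76
gripper_force: 0.0
```

Call:
jog_arm(
  commands=[
    [0,0,0,0,0,0,6],
    [0,0,0,0,0,0,5.5],
    [0,0,0,0,0,0,5.2],
    [0,0,0,0,0,0,5],
    [0,0,0,0,0,0,4.5],
  ],
)

```text
t: 3.65
tool_pos: [0.5651, 0.2448, 0.1609]
eef_rot: [-0.372, 0.928, -0.0, 0.002]
contact_force: [1.6, -0.6, 0.2]
opening: 0.57
gripper_force: 62.3
```

Call:
jog_arm(
  commands=[
    [0,0,0,0,0,0,4],
    [0,0,0,0,0,0,4],
    [0,0,0,0,0,0,4],
  ],
)

```text
t: 3.9
tool_pos: [0.5654, 0.2446, 0.1608]
eef_rot: [-0.372, 0.928, -0.0, 0.002]
contact_force: [0.2, -0.0, 4.9]
opening: 0.576
gripper_force: 62.8
```

Call:
jog_arm(
  commands=[
    [0,0,0,0,0,-0.5,4],
    [0,0,0,0,0,-1.2,4],
    [0,0,0,0,0,-3,4],
    [0,0,0,0,0,-5,4],
    [0,0,0,0,0,-5,4],
  ],
)

```text
t: 4.32
tool_pos: [0.5661, 0.2449, 0.2129]
eef_rot: [-0.372, 0.928, -0.0, 0.003]
contact_force: [0.6, 0.7, 0.3]
opening: 0.571
gripper_force: 62.4
```

```bash
python3 - <<'E'
from h import *
a=Cam("wrist"); b=Cam("side"); print(get_state()["tool_pos"],get_state()["contact_force"])
cv2.imwrite("pics/c3.png",np.hstack([a.im[100:384,120:400],cv2.resize(b.im[180:320,140:280],(284,284))])[:,:,::-1])
E
```

```text
[0.56412462 0.24417792 0.20933604] [ 0.36015725  0.50806258 -1.76066578]
```

View pics/c3.png

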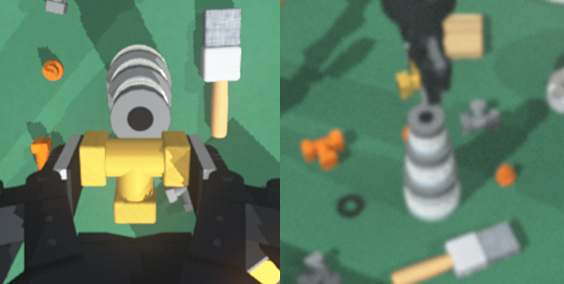

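The tee sits squarely in the fingers and the stack behind it is undisturbed. I'll carry it towards the block and measure the block from overhead.

Call:
jog_arm(
  commands=[
    [0,0,0,0.3,-2,-3,4],
    [0,0,0,0.8,-5.5,-4,4],
    [0,0,0,1.4,-9,-4,4],
    [0,0,0,2,-13,-4,4],
    [0,0,0,2.5,-16.5,-4,4],
  ],
)

```text
t: 4.83
tool_pos: [0.6596, 0.1057, 0.2471]
eef_rot: [-0.372, 0.928, 0.0, -0.001]
contact_force: [0.1, -0.1, -1.8]
opening: 0.574
gripper_force: 62.9
```

Call:
jog_arm(
  commands=[
    [0,0,0,0.5,-3.5,0,4],
    [0,0,0,0.9,-6,0,4],
    [0,0,0,1.1,-7.1,0,4],
    [0,0,0,1.1,-7.1,0,4],
    [0,0,0,1.1,-7.1,0,4],
  ],
)

```text
t: 5.25
tool_pos: [0.6995, 0.0488, 0.2469]
eef_rot: [-0.371, 0.928, 0.001, -0.002]
contact_force: [0.4, 1.0, -0.1]
opening: 0.576
gripper_force: 63.0
```

```bash
python3 - <<'E'
from h import *
c=Cam("wrist","w4"); s=get_state();p=s["tool_pos"]; print(p,s["eef_rot"],-c.T[:3,:3].T@c.T[:3,3])
tee(c,p[2]+.021,(150,200,360,340))
print(c.proj([[.654,.0014,.018]]))
E
```

```text
[0.69935427 0.04974272 0.24737147] [-0.37207113  0.92820256  0.00113838 -0.0013361 ] [0.65054218 0.00124525 0.38924673]
tee rect (46.335113525390625, 48.6967887878418) off 0.004622839939709346 origin [0.69906139 0.04795981] runaxis ctr [0.69543522 0.0445173 ] branch yaw 0.7594226
[[251.36090167 114.18183797]]
```

View pics/w4.png

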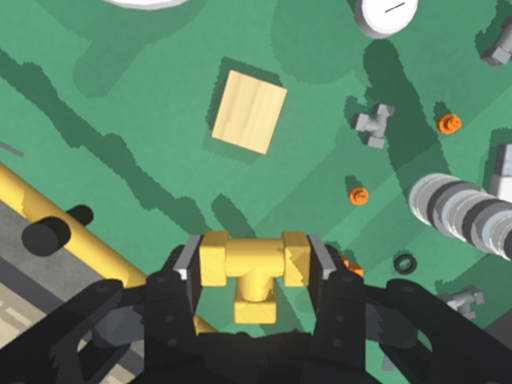

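The block lies at (251,112), almost directly below the camera, the tee is held at (255,260), and the stack at (440,200) is still in line. I'll measure the block.

```bash
python3 - <<'E'
from h import *
c=Cam("wrist"); r=block(c,(200,60,300,165))
b=np.array(r[0])/1000; v=np.array([.725,.688])
go([*(b-.0022*v),.05],.7626+np.pi/2)
E
```

```text
block [655.6  -2.7] [79.8 69.9] 25.349729537963867
turn [ 0.003 -0.001  0.001] j6 -2.33
turn [ 2.000e-03  4.000e-03 -3.141e+00] j6 -2.33
shift cm [ 7.01 -0.85 19.79] t 5.35 tcp [0.6994 0.0502 0.2478]
```

Call:
jog_arm(
  commands=[
    [0,0,0,3,-0.4,1,4],
    [0,0,0,6,-0.8,4,4],
    [0,0,0,7,-0.85,8,4],
    [0,0,0,7,-0.85,12,4],
    [0,0,0,7,-0.85,15.5,4],
  ],
)

```text
t: 5.77
tool_pos: [0.654, -0.0046, 0.0925]
eef_rot: [-0.372, 0.928, 0.0, -0.0]
contact_force: [0.1, 0.7, -1.4]
opening: 0.568
gripper_force: 63.0
```

Call:
jog_arm(
  commands=[
    [0,0,0,0,0,2.5,4],
    [0,0,0,0,0,4.3,4],
    [0,0,0,0,0,5.5,4],
    [0,0,0,0,0,6.2,4],
    [0,0,0,0,0,6.2,4],
  ],
)

```text
t: 6.18
tool_pos: [0.6547, -0.0047, 0.0307]
eef_rot: [-0.373, 0.928, 0.001, -0.001]
contact_force: [-0.4, -0.1, -1.8]
opening: 0.57
gripper_force: 63.0
```

```bash
python3 - <<'E'
from h import *
v=np.array([.725,.688]); go([*(np.array([.6556,-.0027])-.0022*v),.0185],.7626+np.pi/2)
print(get_state()["contact_force"])
E
```

```text
turn [ 0.002 -0.002  0.001] j6 -2.41
turn [ 2.000e-03  3.000e-03 -3.141e+00] j6 -2.41
shift cm [0.02 0.08 1.22] t 6.18 tcp [ 0.6547 -0.0047  0.0307]
[-0.40865452 -0.14564417 -1.80359027]
```

Call:
jog_arm(
  commands=[
    [0,0,0,0,0,0.5,4],
    [0,0,0,0,0,0.8,4],
    [0,0,0,0,0,1.0,4],
    [0,0,0,0,0,1.1,4],
    [0,0,0,0,0,1.1,4],
  ],
)

```text
t: 6.6
tool_pos: [0.6562, -0.006, 0.0213]
eef_rot: [-0.372, 0.928, -0.0, 0.0]
contact_force: [-0.0, -0.1, -2.7]
opening: 0.567
gripper_force: 63.0
```

Call:
jog_arm(
  commands=[
    [0,0,0,0,0,0.1,4],
    [0,0,0,0,0,0.1,4],
  ],
)

```text
t: 6.77
tool_pos: [0.6561, -0.006, 0.0201]
eef_rot: [-0.372, 0.928, -0.0, 0.0]
contact_force: [-0.6, 0.1, -1.7]
opening: 0.57
gripper_force: 63.0
```

Call:
jog_arm(
  commands=[
    [0,0,0,0,0,0.1,4],
    [0,0,0,0,0,0.1,4],
  ],
)

```text
t: 6.93
tool_pos: [0.6559, -0.0059, 0.0189]
eef_rot: [-0.372, 0.928, -0.0, -0.0]
contact_force: [-0.6, -0.1, -1.7]
opening: 0.573
gripper_force: 63.0
```

Call:
jog_arm(
  commands=[
    [0,0,0,0,0,0.1,4],
    [0,0,0,0,0,0.1,4],
  ],
)

```text
t: 7.1
tool_pos: [0.6558, -0.0059, 0.0177]
eef_rot: [-0.372, 0.928, 0.0, -0.0]
contact_force: [-0.1, -0.2, -2.0]
opening: 0.57
gripper_force: 63.0
```

Call:
jog_arm(
  commands=[
    [0,0,0,0,0,0.1,4],
    [0,0,0,0,0,0.1,4],
  ],
)

```text
t: 7.27
tool_pos: [0.6561, -0.0059, 0.0171]
eef_rot: [-0.372, 0.928, -0.0, 0.0]
contact_force: [0.2, 0.8, -0.6]
opening: 0.569
gripper_force: 63.0
```

Call:
jog_arm(
  commands=[
    [0,0,0,0,0,0,5.2],
    [0,0,0,0,0,0,5.6],
    [0,0,0,0,0,0,6.2],
    [0,0,0,0,0,-0.3,7],
    [0,0,0,0,0,-1,7.5],
  ],
)

```text
t: 7.68
tool_pos: [0.6551, -0.0058, 0.0263]
eef_rot: [-0.372, 0.928, 0.0, -0.001]
contact_force: [-0.7, 0.2, -0.6]
opening: 0.879
gripper_force: 0.0
```

Call:
jog_arm(
  commands=[
    [0,0,0,0,0,-3,8.5],
    [0,0,0,0,0,-7,8.5],
    [0,0,0,-2,0,-11,8.5],
    [0,0,0,-5,0,-15,8.5],
    [0,0,0,-7,0,-19,8.5],
  ],
)

```text
t: 8.1
tool_pos: [0.7021, 0.0383, 0.207]
eef_rot: [-0.372, 0.928, -0.0, 0.001]
contact_force: [1.0, 0.1, 0.0]
opening: 0.995
gripper_force: 0.0
```

Call:
jog_arm(
  commands=[
    [0,0,0,0,0,-1,8.5],
    [0,0,0,0,0,-1,8.5],
  ],
)

```text
t: 8.27
tool_pos: [0.7057, 0.0386, 0.2214]
eef_rot: [-0.373, 0.928, -0.002, 0.005]
contact_force: [0.2, -0.1, 0.7]
opening: 0.994
gripper_force: 0.0
```

```bash
python3 - <<'E'
from h import *
c=Cam("wrist","w5"); tee(c,.038,(180,40,330,180)); print(get_state()["tool_pos"])
E
```

```text
tee rect (40.43539810180664, 49.83555221557617) off 0.0040644238565767515 origin [ 0.65822245 -0.00412083] runaxis ctr [ 0.65460884 -0.00757653] branch yaw 0.7630642
[0.70312775 0.03798872 0.21741772]
```

View pics/w5.png

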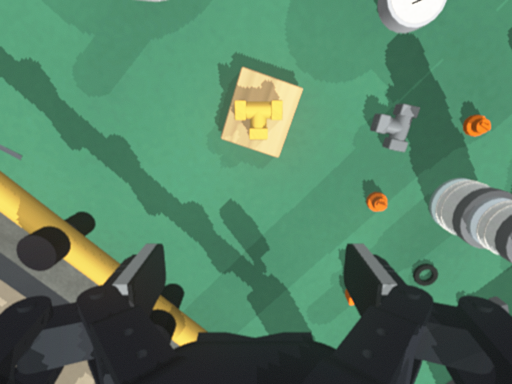

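The tee lies flat on the block, about 3 mm from its middle. Next I'll look at the turntable.

Call:
jog_arm(
  commands=[
    [0,0,0.12,2.8,-1.8,-2,8.5],
    [0,0,0.24,5.6,-3.6,-4,8.5],
    [0,0,0.36,8.4,-5.4,-6,8.5],
    [0,0,0.48,11.2,-7.2,-7,8.5],
    [0,0,0.6,14,-9,-8,8.5],
  ],
)

```text
t: 8.73
tool_pos: [0.6602, -0.1256, 0.2924]
eef_rot: [-0.078, 0.997, 0.001, -0.002]
contact_force: [-0.2, 0.1, 0.6]
opening: 0.993
gripper_force: 0.0
```

Call:
jog_arm(
  commands=[
    [0,0,0.12,1.3,-3,-1,8.5],
    [0,0,0.24,2.5,-6,-2,8.5],
    [0,0,0.36,3.8,-9,-4,8.5],
    [0,0,0.48,5,-12,-5,8.5],
    [0,0,0.6,6.2,-15.2,-6,8.5],
  ],
)

```text
t: 9.15
tool_pos: [0.6236, -0.2853, 0.352]
eef_rot: [0.22, 0.975, 0.001, -0.002]
contact_force: [1.6, -0.7, -0.1]
opening: 0.995
gripper_force: 0.0
```

Call:
jog_arm(
  commands=[
    [0,0,0,0,0,0,8.5],
    [0,0,0,0,0,0,8.5],
    [0,0,0,0,0,0,8.5],
  ],
)

```text
t: 9.4
tool_pos: [0.6244, -0.2837, 0.3513]
eef_rot: [0.217, 0.976, 0.001, -0.002]
contact_force: [-0.6, 0.5, 0.4]
opening: 0.998
gripper_force: 0.0
```

```bash
python3 - <<'E'
from h import *
c=Cam("wrist","w6"); s=get_state(); print(s["joints"],s["tool_pos"])
for B in c.blobs((0,0,0),(180,255,75),300)[:8]:
    x,r=circ(c.onz(B,.04)); print(B.mean(0),np.round(x,4),round(r,4),"resid",np.abs(np.linalg.norm(c.onz(B,.04)[:,:2]-x,axis=1)-r).max())
E
```

```text
[-4.89009861e-01  3.54814873e-01  1.33235791e+00  6.62571319e-04
  1.45942644e+00 -1.62286849e+00] [ 0.62479531 -0.2829524   0.35150669]
[259.805  329.5575] [ 0.9586 -0.4324] 0.2999 resid 0.25441582703004967
[205.15384615 114.77514793] [ 0.5364 -0.3215] 0.0427 resid 0.0014259733471656821
[267.22222222 164.22962963] [ 0.64   -0.2698] 0.0362 resid 0.0012083346138183973
[255.07462687  46.70895522] [ 0.4853 -0.2175] 0.0306 resid 0.0009992026814557922
[484.44186047 259.45348837] [ 0.9364 -0.0109] 0.0262 resid 0.00853723329757385
[311.68085106 277.11702128] [ 0.8451 -0.2808] 0.0266 resid 0.01251695856840545
```

View pics/w6.png

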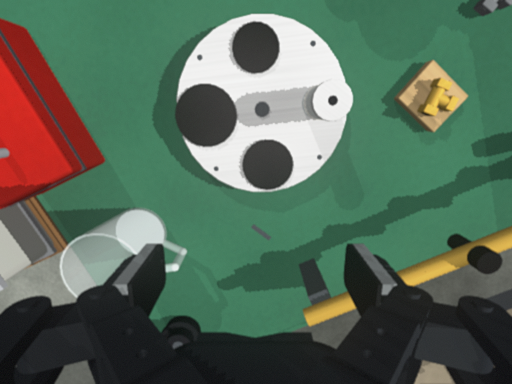

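The turntable view shows pad L at (205,115), pad M at (267,164), pad S at (255,47) and jar 4 at (333,101). The circle fits are clean. Next I'll move back to the stack.

Call:
jog_arm(
  commands=[
    [0,0,0,1.6,3.5,0,8.5],
    [0,0,0,3.2,7,0,8.5],
    [0,0,0,4.8,10.5,0,8.5],
    [0,0,0,6.4,14,0,8.5],
    [0,0,0,8,17.5,0,8.5],
  ],
)

```text
t: 9.87
tool_pos: [0.6266, -0.0881, 0.3527]
eef_rot: [0.216, 0.976, 0.0, -0.001]
contact_force: [0.6, -0.9, 0.0]
opening: 0.994
gripper_force: 0.0
```

Call:
jog_arm(
  commands=[
    [0,0,0,1.6,3.5,0,8.5],
    [0,0,0,3.2,7,0,8.5],
    [0,0,0,4.8,10.5,1,8.5],
    [0,0,0,6.4,14,2,8.5],
    [0,0,0,8,17.5,3,8.5],
  ],
)

```text
t: 10.28
tool_pos: [0.6278, 0.1044, 0.3229]
eef_rot: [0.216, 0.976, -0.0, -0.001]
contact_force: [0.6, 0.4, -0.6]
opening: 0.995
gripper_force: 0.0
```

Call:
jog_arm(
  commands=[
    [0,0,0,1.6,3.5,1,8.5],
    [0,0,0,3.2,7,2,8.5],
    [0,0,0,4.9,10.7,2,8.5],
    [0,0,0,4.9,10.7,2,8.5],
    [0,0,0,4.9,10.7,2,8.5],
  ],
)

```text
t: 10.7
tool_pos: [0.6282, 0.2223, 0.3023]
eef_rot: [0.214, 0.977, -0.001, -0.002]
contact_force: [0.6, -0.1, 0.6]
opening: 0.996
gripper_force: 0.0
```

```bash
python3 - <<'E'
from h import *
c=Cam("wrist","w7"); s=get_state(); print(s["joints"],s["tool_pos"])
print(c.proj([[.565,.2486,.162],[.565,.2486,.062]]))
x0,y0=c.proj([[.565,.2486,.162]])[0].astype(int)
cr=c.im[y0-60:y0+60,x0-60:x0+60]
cv2.imwrite("pics/c7.png",cv2.resize(cr,(600,600),interpolation=0)[:,:,::-1]); print(x0,y0)
E
```

```text
[ 2.72073501e-01  3.37269004e-01  1.45027253e+00 -5.01920389e-04
  1.35675950e+00 -8.65335916e-01] [0.62877885 0.22042376 0.30288891]
[[252.29802619 111.3788608 ]
 [253.03944769 111.52883579]]
252 111
```

View pics/c7.png

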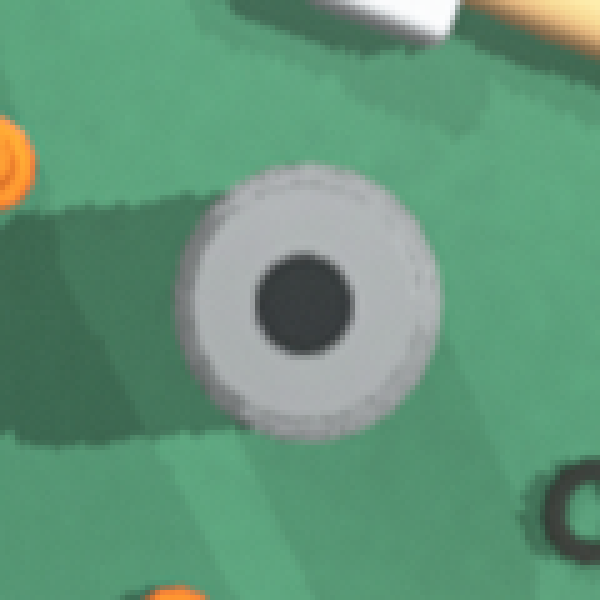

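The crop shows the small jar's lid with its inlet hole centred at (304,303), about (253,111.5) in the full picture. The jars below are nearly coaxial.

```bash
cat >> h.py <<'E'
def hole(c,xy,z,w=14):
    x,y=c.proj([[*xy,z]])[0].astype(int)
    B=c.blobs((0,0,0),(180,255,100),15,(x-w,y-w,x+w,y+w))[0]
    p,r=circ(c.onz(B,z)); print("hole",p.round(4),r.round(4)); return p
E
python3 - <<'E'
from h import *
c=Cam("wrist"); p=hole(c,(.565,.2486),.162)
go([*p,.119],np.arctan2(.905,.424))
E
```

```text
hole [0.5652 0.2485] 0.008
turn [-0.002 -0.001  0.003] j6 -0.87
turn [ 2.000e-03 -3.000e-03 -3.139e+00] j6 -0.87
shift cm [ 7.030e+00 -1.000e-02  1.844e+01] t 10.8 tcp [0.6293 0.2192 0.3034]
```

Call:
jog_arm(
  commands=[
    [0,0,0,3,0,2,8.5],
    [0,0,0,6,0,5,8.5],
    [0,0,0,7,0,8,8.5],
    [0,0,0,7,0,11,8.5],
    [0,0,0,7,0,12.5,8.5],
  ],
)

```text
t: 11.22
tool_pos: [0.5636, 0.2462, 0.1754]
eef_rot: [0.217, 0.976, -0.002, -0.003]
contact_force: [-0.2, -0.6, -0.8]
opening: 0.995
gripper_force: 0.0
```

Call:
jog_arm(
  commands=[
    [0,0,0,0,0,0,8.5],
    [0,0,0,0,0,0,8.5],
    [0,0,0,0,0,0,8.5],
  ],
)

```text
t: 11.47
tool_pos: [0.5684, 0.2476, 0.1811]
eef_rot: [0.218, 0.976, 0.001, 0.001]
contact_force: [0.7, -0.2, 0.7]
opening: 1.001
gripper_force: 0.0
```

```bash
python3 - <<'E'
from h import *
go([.5652,.2485,.119],np.arctan2(.905,.424)); c=Cam("wrist"); hole(c,(.5652,.2485),.162,20); print(get_state()["tool_pos"])
E
```

```text
turn [ 0.002  0.002 -0.001] j6 -0.79
turn [ 3.000e-03 -3.000e-03  3.141e+00] j6 -0.79
shift cm [ 0.34 -0.07  6.21] t 11.47 tcp [0.5684 0.2476 0.1811]
hole [0.5653 0.2485] 0.0086
[0.56878987 0.2479038  0.18164973]
```

Call:
jog_arm(
  commands=[
    [0,0,0,0.34,-0.05,1,8.5],
    [0,0,0,0.34,-0.05,3,8.5],
    [0,0,0,0.34,-0.05,5,8.5],
    [0,0,0,0.34,-0.05,6,8],
    [0,0,0,0.34,-0.05,6,7.5],
  ],
)

```text
t: 11.93
tool_pos: [0.5616, 0.2484, 0.1168]
eef_rot: [0.217, 0.976, -0.001, -0.002]
contact_force: [-0.6, 0.4, -0.8]
opening: 0.876
gripper_force: 0.0
```

Call:
jog_arm(
  commands=[
    [0,0,0,0,0,0,7],
    [0,0,0,0,0,0,6.5],
    [0,0,0,0,0,0,6],
  ],
)

```text
t: 12.18
tool_pos: [0.5649, 0.2496, 0.121]
eef_rot: [0.217, 0.976, 0.001, 0.001]
contact_force: [-0.7, 0.5, -0.2]
opening: 0.703
gripper_force: 0.0
```

```bash
python3 - <<'E'
from h import *
go([.5652,.2485,.119],np.arctan2(.905,.424)); s=get_state(); print(s["contact_force"])
E
```

```text
turn [0.002 0.002 0.   ] j6 -0.79
turn [-3.000e-03  3.000e-03 -3.141e+00] j6 -0.79
shift cm [-0.07 -0.09  0.2 ] t 12.18 tcp [0.5649 0.2496 0.121 ]
[-0.68166145  0.45051329 -0.15563886]
```

Call:
jog_arm(
  commands=[
    [0,0,0,-0.05,-0.09,0.1,5.5],
    [0,0,0,-0.05,-0.09,0.1,5],
    [0,0,0,-0.05,-0.09,0.1,4.7],
    [0,0,0,-0.05,-0.09,0.1,4.4],
    [0,0,0,-0.05,-0.09,0.1,4.2],
  ],
)

```text
t: 12.6
tool_pos: [0.5642, 0.2484, 0.1188]
eef_rot: [0.217, 0.976, 0.0, 0.0]
contact_force: [1.0, 0.8, 0.8]
opening: 0.494
gripper_force: 0.5
```

Call:
jog_arm(
  commands=[
    [0,0,0,0,0,0,4],
    [0,0,0,0,0,0,3.5],
    [0,0,0,0,0,0,3.5],
    [0,0,0,0,0,0,3.5],
  ],
)

```text
t: 12.93
tool_pos: [0.5643, 0.2484, 0.119]
eef_rot: [0.217, 0.976, 0.0, 0.001]
contact_force: [-0.5, 1.3, 3.2]
opening: 0.48
gripper_force: 60.2
```

Call:
jog_arm(
  commands=[
    [0,0,0,0,0,-0.3,3.5],
    [0,0,0,0,0,-1,3.5],
    [0,0,0,0,0,-2,3.5],
    [0,0,0,0,0,-4,3.5],
    [0,0,0,0,0,-6,3.5],
  ],
)

```text
t: 13.35
tool_pos: [0.5627, 0.2476, 0.1783]
eef_rot: [0.217, 0.976, -0.001, -0.001]
contact_force: [0.3, 0.7, -0.4]
opening: 0.48
gripper_force: 60.6
```

Call:
jog_arm(
  commands=[
    [0,0,0,0,0,-2,3.5],
    [0,0,0,0,0,-2,3.5],
    [0,0,0,0,0,-2,3.5],
  ],
)

```text
t: 13.6
tool_pos: [0.5648, 0.2484, 0.2002]
eef_rot: [0.217, 0.976, 0.001, 0.002]
contact_force: [-0.8, -0.2, -1.1]
opening: 0.478
gripper_force: 60.6
```

```bash
python3 - <<'E'
from h import *
c=Cam("wrist","w8"); s=get_state(); print(s["tool_pos"],s["contact_force"])
p=s["tool_pos"]; q=hole(c,p[:2],p[2]+.162-.12,25); print("offset",q-p[:2])
E
```

```text
[0.5635908  0.24797234 0.19840939] [-0.13096291  0.22670065 -1.66543746]
hole [0.5665 0.2471] 0.0088
offset [ 0.00293646 -0.00084866]
```

View pics/w8.png

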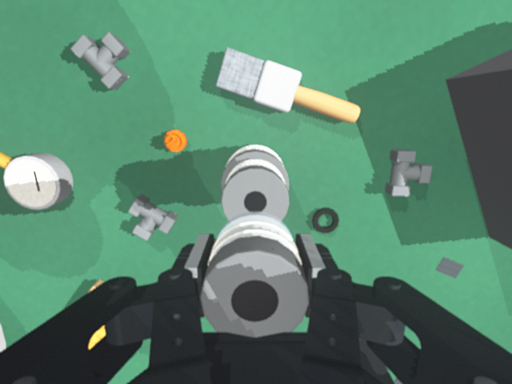

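The small jar is held upright, and the middle and large jars stand undisturbed behind it. I'll carry it to pad S.

Call:
jog_arm(
  commands=[
    [0,0,0,-0.5,-1.8,-1,3.5],
    [0,0,0,-1.3,-5,-1,3.5],
    [0,0,0,-2.3,-8.5,-1,3.5],
    [0,0,0,-3.3,-12,-1,3.5],
    [0,0,0,-4.2,-15.5,-1,3.5],
  ],
)

```text
t: 14.07
tool_pos: [0.5341, 0.0885, 0.2062]
eef_rot: [0.217, 0.976, -0.001, -0.002]
contact_force: [1.1, -0.8, -1.0]
opening: 0.479
gripper_force: 60.7
```

Call:
jog_arm(
  commands=[
    [0,0,0,-1,-3.5,0,3.5],
    [0,0,0,-2,-7,0,3.5],
    [0,0,0,-3,-10.5,0,3.5],
    [0,0,0,-3.9,-14,0,3.5],
    [0,0,0,-4.8,-17.5,0,3.5],
  ],
)

```text
t: 14.48
tool_pos: [0.5032, -0.0902, 0.2063]
eef_rot: [0.217, 0.976, 0.0, -0.002]
contact_force: [0.4, -0.2, -0.3]
opening: 0.472
gripper_force: 60.7
```

Call:
jog_arm(
  commands=[
    [0,0,0,-1,-3.5,0,3.5],
    [0,0,0,-2,-7,0,3.5],
    [0,0,0,-2.9,-10,0,3.5],
    [0,0,0,-3.4,-11.8,0,3.5],
    [0,0,0,-3.5,-12.5,0,3.5],
  ],
)

```text
t: 14.9
tool_pos: [0.4823, -0.2193, 0.2065]
eef_rot: [0.219, 0.976, -0.0, -0.002]
contact_force: [0.1, 0.1, -1.0]
opening: 0.479
gripper_force: 60.7
```

Call:
jog_arm(
  commands=[
    [0,0,0,0,0,0,3.5],
    [0,0,0,0,0,0,3.5],
    [0,0,0,0,0,0,3.5],
  ],
)

```text
t: 15.15
tool_pos: [0.4837, -0.2154, 0.2075]
eef_rot: [0.217, 0.976, 0.001, -0.001]
contact_force: [0.1, 0.2, -0.4]
opening: 0.477
gripper_force: 60.7
```

```bash
python3 - <<'E'
from h import *
go([.4838,-.2172,.044],np.arctan2(.905,.424)); c=Cam("wrist")
for B in c.blobs((0,0,0),(180,255,75),300)[:6]:
    x,r=circ(c.onz(B,.04)); print(B.mean(0),np.round(x,4),round(r,4),"resid",np.abs(np.linalg.norm(c.onz(B,.04)[:,:2]-x,axis=1)-r).max())
E
```

```text
turn [ 0.001 -0.002  0.001] j6 -1.64
turn [ 3.00e-03  1.00e-03 -3.14e+00] j6 -1.64
shift cm [-0.11 -0.17 16.35] t 15.15 tcp [ 0.4837 -0.2154  0.2075]
[242.8673412  323.27543564] [ 0.7139 -0.3365] 0.2017 resid 0.19366252445126586
[253.55357143 179.5297619 ] [ 0.4845 -0.217 ] 0.0309 resid 0.0007735416513756956
[254.352 300.376] [ 0.6165 -0.2776] 0.0276 resid 0.000759349977586813
[419.03981265  66.42154567] [ 0.4507 -0.0247] 0.0205 resid 0.01955818853671148
```

Call:
jog_arm(
  commands=[
    [0,0,0,-0.1,-0.15,2,3.5],
    [0,0,0,-0.1,-0.15,5.5,3.5],
    [0,0,0,-0.1,-0.15,9,3.5],
    [0,0,0,-0.1,-0.15,12,3.5],
    [0,0,0,-0.1,-0.15,14,3.5],
  ],
)

```text
t: 15.62
tool_pos: [0.4828, -0.2162, 0.0654]
eef_rot: [0.216, 0.976, 0.001, -0.002]
contact_force: [0.4, 0.0, -0.7]
opening: 0.479
gripper_force: 60.7
```

Call:
jog_arm(
  commands=[
    [0,0,0,0,0,0.5,3.5],
    [0,0,0,0,0,0.8,3.5],
    [0,0,0,0,0,0.8,3.5],
    [0,0,0,0,0,0.8,3.5],
  ],
)

```text
t: 15.95
tool_pos: [0.486, -0.2191, 0.062]
eef_rot: [0.217, 0.976, -0.0, 0.002]
contact_force: [0.2, 0.1, -0.5]
opening: 0.481
gripper_force: 60.7
```

```bash
python3 - <<'E'
from h import *
go([.4838,-.2172,.044],np.arctan2(.905,.424)); print(get_state()["contact_force"])
E
```

```text
turn [-0.     0.003  0.001] j6 -1.64
turn [-0.005 -0.    -3.14 ] j6 -1.64
shift cm [0.28 0.08 1.8 ] t 15.95 tcp [ 0.486  -0.2191  0.062 ]
[ 0.19763415  0.05564874 -0.45871662]
```

Call:
jog_arm(
  commands=[
    [0,0,0,0.15,0.05,0.5,3.5],
    [0,0,0,0.2,0.05,0.9,3.5],
    [0,0,0,0.2,0.05,1.2,3.5],
    [0,0,0,0.2,0.05,1.4,3.5],
    [0,0,0,0.2,0.05,1.4,3.5],
  ],
)

```text
t: 16.37
tool_pos: [0.4824, -0.2173, 0.046]
eef_rot: [0.217, 0.976, 0.0, -0.0]
contact_force: [0.7, 0.5, -1.2]
opening: 0.477
gripper_force: 60.7
```

Call:
jog_arm(
  commands=[
    [0,0,0,0,0,0.1,3.5],
    [0,0,0,0,0,0.1,3.5],
  ],
)

```text
t: 16.53
tool_pos: [0.4827, -0.2175, 0.0453]
eef_rot: [0.217, 0.976, 0.0, -0.0]
contact_force: [-1.0, -0.5, -0.3]
opening: 0.479
gripper_force: 60.7
```

Call:
jog_arm(
  commands=[
    [0,0,0,0,0,0.1,3.5],
    [0,0,0,0,0,0.1,3.5],
  ],
)

```text
t: 16.7
tool_pos: [0.4827, -0.2175, 0.0443]
eef_rot: [0.217, 0.976, 0.0, -0.0]
contact_force: [-0.3, -0.1, -0.7]
opening: 0.479
gripper_force: 60.7
```

Call:
jog_arm(
  commands=[
    [0,0,0,0,0,0.1,3.5],
    [0,0,0,0,0,0.1,3.5],
  ],
)

```text
t: 16.87
tool_pos: [0.4827, -0.2175, 0.0433]
eef_rot: [0.217, 0.976, 0.0, -0.0]
contact_force: [0.2, -0.2, -0.9]
opening: 0.48
gripper_force: 60.7
```

Call:
jog_arm(
  commands=[
    [0,0,0,0,0,0.1,3.5],
    [0,0,0,0,0,0.1,3.5],
  ],
)

```text
t: 17.03
tool_pos: [0.4828, -0.2175, 0.043]
eef_rot: [0.217, 0.976, 0.0, -0.0]
contact_force: [-1.4, 0.6, 5.0]
opening: 0.479
gripper_force: 61.1
```

Call:
jog_arm(
  commands=[
    [0,0,0,0,0,0.1,3.5],
    [0,0,0,0,0,0.1,3.5],
  ],
)

```text
t: 17.2
tool_pos: [0.4828, -0.2175, 0.043]
eef_rot: [0.217, 0.976, 0.0, -0.0]
contact_force: [-3.1, 1.5, 11.1]
opening: 0.477
gripper_force: 61.7
```

The jar touched down at TCP z = 0.043, as expected. I'll release and return to the stack.

Call:
jog_arm(
  commands=[
    [0,0,0,0,0,-0.1,4.3],
    [0,0,0,0,0,-0.1,4.6],
    [0,0,0,0,0,-0.1,5],
    [0,0,0,0,0,-0.1,5.6],
    [0,0,0,0,0,-0.2,6.2],
  ],
)

```text
t: 17.62
tool_pos: [0.4824, -0.2173, 0.0429]
eef_rot: [0.217, 0.976, 0.0, -0.0]
contact_force: [-0.5, 0.7, 0.2]
opening: 0.722
gripper_force: 0.0
```

Call:
jog_arm(
  commands=[
    [0,0,0,0,0,-0.5,7],
    [0,0,0,0,0,-2,8],
    [0,0,0,0,0,-5,8.5],
    [0,0,0,0,0,-9,8.5],
    [0,0,0,0,0,-13,8.5],
  ],
)

```text
t: 18.03
tool_pos: [0.4816, -0.2168, 0.1738]
eef_rot: [0.217, 0.976, 0.0, -0.001]
contact_force: [-0.2, -0.8, 0.7]
opening: 0.993
gripper_force: 0.0
```

Call:
jog_arm(
  commands=[
    [0,0,0,0.2,1,-3,8.5],
    [0,0,0,0.6,4.5,-5,8.5],
    [0,0,0,1,8,-6,8.5],
    [0,0,0,1.4,12,-6,8.5],
    [0,0,0,1.7,15.5,-6,8.5],
  ],
)

```text
t: 18.45
tool_pos: [0.5343, -0.0683, 0.2355]
eef_rot: [0.218, 0.976, 0.0, 0.002]
contact_force: [-0.3, 0.8, -1.4]
opening: 0.994
gripper_force: 0.0
```

Call:
jog_arm(
  commands=[
    [0,0,0,0.4,3.6,0,8.5],
    [0,0,0,0.8,7.2,-1,8.5],
    [0,0,0,1.2,10.8,-1,8.5],
    [0,0,0,1.6,14.4,-1,8.5],
    [0,0,0,2,18,-1,8.5],
  ],
)

```text
t: 18.87
tool_pos: [0.5916, 0.1035, 0.244]
eef_rot: [0.217, 0.976, 0.0, 0.0]
contact_force: [0.3, -0.1, -0.4]
opening: 0.996
gripper_force: 0.0
```

Call:
jog_arm(
  commands=[
    [0,0,0,0.5,3.6,0,8.5],
    [0,0,0,1,7.2,0,8.5],
    [0,0,0,1.5,10.8,0,8.5],
    [0,0,0,1.5,12.3,0,8.5],
    [0,0,0,1.5,12.3,0,8.5],
  ],
)

```text
t: 19.28
tool_pos: [0.6304, 0.2233, 0.2433]
eef_rot: [0.215, 0.977, 0.001, 0.0]
contact_force: [0.0, -1.0, -0.4]
opening: 0.999
gripper_force: 0.0
```

Call:
jog_arm(
  commands=[
    [0,0,0,0,0,0,8.5],
    [0,0,0,0,0,0,8.5],
    [0,0,0,0,0,0,8.5],
  ],
)

```text
t: 19.53
tool_pos: [0.6294, 0.2179, 0.2433]
eef_rot: [0.218, 0.976, -0.0, -0.0]
contact_force: [0.3, 0.2, -0.7]
opening: 0.995
gripper_force: 0.0
```

```bash
python3 - <<'E'
from h import *
c=Cam("wrist"); p=hole(c,(.565,.2486),.116); c=Cam("wrist"); p=hole(c,(.565,.2486),.116)
go([*p,.075],np.arctan2(.905,.424))
t=Cam("top"); s=Cam("side"); cv2.imwrite("pics/c9.png",np.hstack([cv2.resize(t.im[135:260,310:450],(392,350)),cv2.resize(s.im[110:190,230:340],(400,350))])[:,:,::-1])
E
```

```text
hole [0.5652 0.2485] 0.0081
hole [0.5651 0.2485] 0.0081
turn [-0.    -0.    -0.001] j6 -0.86
turn [-0.    0.    3.14] j6 -0.86
shift cm [ 7.14  0.03 16.86] t 19.63 tcp [0.6296 0.218  0.2436]
```

View pics/c9.png

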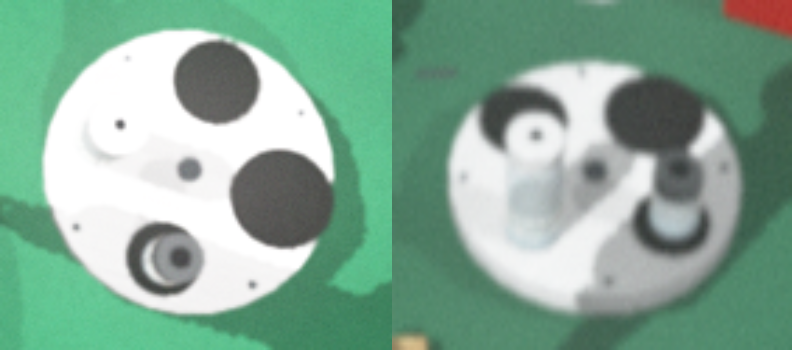

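The small jar stands upright and centred on its pad in both views, and jar 4 hasn't moved. The middle jar is next.

Call:
jog_arm(
  commands=[
    [0,0,0,3,0,1,8.5],
    [0,0,0,6,0,4,8.5],
    [0,0,0,7.1,0,7,8.5],
    [0,0,0,7.1,0,10,8.5],
    [0,0,0,7.1,0,11,8.5],
  ],
)

```text
t: 20.15
tool_pos: [0.5613, 0.2482, 0.1288]
eef_rot: [0.217, 0.976, -0.002, -0.004]
contact_force: [-1.8, -0.1, -0.4]
opening: 0.998
gripper_force: 0.0
```

Call:
jog_arm(
  commands=[
    [0,0,0,0,0,0,8.5],
    [0,0,0,0,0,0,8.5],
    [0,0,0,0,0,0,8.5],
    [0,0,0,0,0,0,8.5],
  ],
)

```text
t: 20.48
tool_pos: [0.5679, 0.2498, 0.136]
eef_rot: [0.218, 0.976, 0.001, 0.002]
contact_force: [-0.0, -0.3, -0.8]
opening: 0.995
gripper_force: 0.0
```

```bash
python3 - <<'E'
from h import *
go([.5652,.2485,.071],np.arctan2(.905,.424))
E
```

```text
turn [ 0.003  0.004 -0.   ] j6 -0.79
turn [ 0.006 -0.005  3.141] j6 -0.79
shift cm [ 0.21 -0.26  6.5 ] t 20.48 tcp [0.5679 0.2498 0.136 ]
```

Call:
jog_arm(
  commands=[
    [0,0,0,0.1,-0.1,1.5,8.5],
    [0,0,0,0.1,-0.1,3,8.5],
    [0,0,0,0.1,-0.1,4.5,8.5],
    [0,0,0,0.1,-0.1,5.7,8],
    [0,0,0,0.1,-0.1,6.2,7.5],
  ],
)

```text
t: 20.9
tool_pos: [0.5641, 0.2488, 0.0707]
eef_rot: [0.217, 0.976, -0.0, -0.0]
contact_force: [0.3, -0.5, -1.0]
opening: 0.881
gripper_force: 0.0
```

Call:
jog_arm(
  commands=[
    [0,0,0,0,0,0,7],
    [0,0,0,0,0,0,6.8],
    [0,0,0,0,0,0,6.8],
    [0,0,0,0,0,0,6.8],
    [0,0,0,0,0,0,6.8],
  ],
)

```text
t: 21.32
tool_pos: [0.5649, 0.2493, 0.0723]
eef_rot: [0.217, 0.976, 0.0, 0.001]
contact_force: [0.1, -0.0, -0.3]
opening: 0.793
gripper_force: 0.0
```

```bash
python3 - <<'E'
from h import *
go([.5652,.2485,.071],np.arctan2(.905,.424))
E
```

```text
turn [0.001 0.001 0.   ] j6 -0.79
turn [-2.000e-03  2.000e-03 -3.141e+00] j6 -0.79
shift cm [-0.06 -0.06  0.13] t 21.32 tcp [0.5649 0.2493 0.0723]
```

Call:
jog_arm(
  commands=[
    [0,0,0,-0.05,-0.06,0.1,6.4],
    [0,0,0,-0.05,-0.06,0.1,6],
    [0,0,0,-0.05,-0.06,0.1,5.8],
    [0,0,0,-0.05,-0.06,0.1,5.6],
    [0,0,0,-0.05,-0.06,0.1,5.4],
  ],
)

```text
t: 21.73
tool_pos: [0.5646, 0.2485, 0.0705]
eef_rot: [0.217, 0.976, 0.0, 0.0]
contact_force: [0.1, 1.4, 0.1]
opening: 0.635
gripper_force: 0.3
```

Call:
jog_arm(
  commands=[
    [0,0,0,0,0,0,5.2],
    [0,0,0,0,0,0,4.8],
    [0,0,0,0,0,0,4.6],
    [0,0,0,0,0,0,4.6],
    [0,0,0,0,0,0,4.6],
  ],
)

```text
t: 22.15
tool_pos: [0.5648, 0.2485, 0.0708]
eef_rot: [0.217, 0.976, 0.0, 0.0]
contact_force: [1.4, 1.4, 3.9]
opening: 0.62
gripper_force: 62.4
```

Call:
jog_arm(
  commands=[
    [0,0,0,0,0,-0.3,4.6],
    [0,0,0,0,0,-1,4.6],
    [0,0,0,0,0,-3,4.6],
    [0,0,0,0,0,-6,4.6],
    [0,0,0,0,0,-9,4.6],
  ],
)

```text
t: 22.57
tool_pos: [0.5625, 0.2474, 0.1595]
eef_rot: [0.217, 0.976, -0.001, -0.002]
contact_force: [0.6, -0.4, -1.7]
opening: 0.622
gripper_force: 63.1
```

Call:
jog_arm(
  commands=[
    [0,0,0,0,0,-3,4.6],
    [0,0,0,0,0,-5,4.6],
    [0,0,0,0,0,-5,4.6],
    [0,0,0,0,0,-5,4.6],
  ],
)

```text
t: 22.9
tool_pos: [0.565, 0.2483, 0.2117]
eef_rot: [0.217, 0.976, 0.001, 0.001]
contact_force: [-0.9, -0.2, -1.8]
opening: 0.621
gripper_force: 63.1
```

```bash
python3 - <<'E'
from h import *
c=Cam("wrist","w10"); s=get_state(); p=s["tool_pos"]; q=hole(c,p[:2],p[2]+.116-.0715,30); print("offset",q-p[:2])
go([.638,-.2692,.2],np.arctan2(.905,.424))
cv2.imwrite("pics/c10.png",c.im[120:384,130:390,::-1])
E
```

```text
hole [0.5669 0.247 ] 0.0091
offset [ 0.0032409  -0.00083122]
turn [-0.001 -0.001  0.   ] j6 -0.79
turn [ 1.000e-03 -2.000e-03 -3.141e+00] j6 -0.79
shift cm [-28.66 -43.68   0.99] t 22.95 tcp [0.5636 0.2479 0.2097]
```

View pics/c10.png

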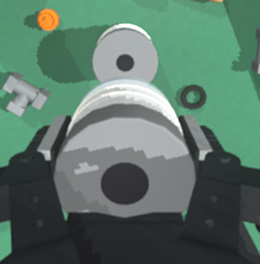

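The middle jar is held upright, and the large jar stands where it was. I'll carry it to pad M.

Call:
jog_arm(
  commands=[
    [0,0,0,-1,-1.6,0,4.6],
    [0,0,0,-3,-4.6,0,4.6],
    [0,0,0,-5,-7.6,0,4.6],
    [0,0,0,-7,-10.7,0,4.6],
    [0,0,0,-9,-13.7,0,4.6],
  ],
)

```text
t: 23.37
tool_pos: [0.5855, 0.0844, 0.2071]
eef_rot: [0.217, 0.976, -0.001, -0.003]
contact_force: [0.6, -0.2, -1.5]
opening: 0.62
gripper_force: 63.2
```

Call:
jog_arm(
  commands=[
    [0,0,0,-2,-3,0,4.6],
    [0,0,0,-4,-6,0,4.6],
    [0,0,0,-6,-9.2,0,4.6],
    [0,0,0,-8,-12.2,0,4.6],
    [0,0,0,-10,-15.2,0,4.6],
  ],
)

```text
t: 23.78
tool_pos: [0.6117, -0.0955, 0.207]
eef_rot: [0.217, 0.976, 0.0, -0.003]
contact_force: [0.6, 0.3, -1.5]
opening: 0.62
gripper_force: 63.2
```

Call:
jog_arm(
  commands=[
    [0,0,0,-2,-3,0,4.6],
    [0,0,0,-4,-6,0,4.6],
    [0,0,0,-6,-9.2,0,4.6],
    [0,0,0,-8,-12.2,0,4.6],
    [0,0,0,-9.2,-14,0,4.6],
  ],
)

```text
t: 24.2
tool_pos: [0.636, -0.2633, 0.2066]
eef_rot: [0.218, 0.976, -0.0, -0.002]
contact_force: [0.1, 0.2, -1.2]
opening: 0.621
gripper_force: 63.2
```

Call:
jog_arm(
  commands=[
    [0,0,0,-0.5,-0.8,0,4.6],
    [0,0,0,-0.5,-0.8,0,4.6],
    [0,0,0,-0.5,-0.8,0,4.6],
    [0,0,0,-0.5,-0.8,0,4.6],
    [0,0,0,-0.5,-0.8,0,4.6],
  ],
)

```text
t: 24.62
tool_pos: [0.6388, -0.267, 0.2098]
eef_rot: [0.216, 0.976, 0.0, -0.001]
contact_force: [-0.1, 0.2, -1.4]
opening: 0.62
gripper_force: 63.2
```

```bash
python3 - <<'E'
from h import *
c=Cam("wrist","w11"); go([.639,-.2698,.0488],np.arctan2(.905,.424))
hole(c,(.485,-.2175),.086)
for B in c.blobs((0,0,0),(180,255,75),300)[:6]:
    x,r=circ(c.onz(B,.04)); print(B.mean(0),np.round(x,4),round(r,4),"resid",np.abs(np.linalg.norm(c.onz(B,.04)[:,:2]-x,axis=1)-r).max())
E
```

```text
turn [ 0.    -0.001  0.002] j6 -1.59
turn [ 1.000e-03  1.000e-03 -3.139e+00] j6 -1.59
shift cm [-0.13 -0.25 16.14] t 24.67 tcp [ 0.639  -0.2671  0.2102]Traceback (most recent call last):
  File "<stdin>", line 3, in <module>
  File "h.py", line 51, in hole
    B=c.blobs((0,0,0),(180,255,100),15,(x-w,y-w,x+w,y+w))[0]
      ~~~~~~~~~~~~~~~~~~~~~~~~~~~~~~~~~~~~~~~~~~~~~~~~~~~^^^
IndexError: list index out of range
```

Call:
jog_arm(
  commands=[
    [0,0,0,-0.1,-0.2,2,4.6],
    [0,0,0,-0.1,-0.2,5.5,4.6],
    [0,0,0,-0.1,-0.2,9,4.6],
    [0,0,0,-0.1,-0.2,12,4.6],
    [0,0,0,-0.1,-0.2,13.5,4.6],
  ],
)

```text
t: 25.08
tool_pos: [0.6363, -0.2686, 0.0708]
eef_rot: [0.216, 0.976, 0.001, -0.004]
contact_force: [-0.4, 0.3, -2.2]
opening: 0.617
gripper_force: 63.2
```

Call:
jog_arm(
  commands=[
    [0,0,0,0,0,0.5,4.6],
    [0,0,0,0,0,0.8,4.6],
    [0,0,0,0,0,0.8,4.6],
    [0,0,0,0,0,0.8,4.6],
    [0,0,0,0,0,0.8,4.6],
  ],
)

```text
t: 25.5
tool_pos: [0.641, -0.2723, 0.0702]
eef_rot: [0.217, 0.976, -0.001, 0.002]
contact_force: [1.3, 0.3, -0.8]
opening: 0.613
gripper_force: 63.2
```

```bash
python3 - <<'E'
from h import *
go([.639,-.2698,.0488],np.arctan2(.905,.424)); print(get_state()["contact_force"])
E
```

```text
turn [-0.     0.005  0.   ] j6 -1.6
turn [-0.007 -0.    -3.141] j6 -1.6
shift cm [0.3  0.14 2.14] t 25.5 tcp [ 0.641  -0.2723  0.0702]
[ 1.28338928  0.27626822 -0.82783828]
```

Call:
jog_arm(
  commands=[
    [0,0,0,0.1,0.1,0.5,4.6],
    [0,0,0,0.15,0.1,1,4.6],
    [0,0,0,0.15,0.1,1.4,4.6],
    [0,0,0,0.15,0.1,1.7,4.6],
    [0,0,0,0.15,0.1,1.7,4.6],
  ],
)

```text
t: 25.92
tool_pos: [0.6374, -0.2696, 0.0492]
eef_rot: [0.217, 0.976, 0.0, -0.001]
contact_force: [0.9, 0.2, -1.4]
opening: 0.622
gripper_force: 63.2
```

Call:
jog_arm(
  commands=[
    [0,0,0,0,0,0,4.6],
    [0,0,0,0,0,0.1,4.6],
    [0,0,0,0,0,0.1,4.6],
  ],
)

```text
t: 26.17
tool_pos: [0.6382, -0.27, 0.0493]
eef_rot: [0.217, 0.976, -0.0, 0.0]
contact_force: [-0.1, -0.0, -0.5]
opening: 0.617
gripper_force: 63.2
```

Call:
jog_arm(
  commands=[
    [0,0,0,0,0,0.1,4.6],
    [0,0,0,0,0,0.1,4.6],
  ],
)

```text
t: 26.33
tool_pos: [0.6384, -0.27, 0.0489]
eef_rot: [0.217, 0.976, -0.0, 0.0]
contact_force: [-0.8, -0.0, 0.2]
opening: 0.617
gripper_force: 63.3
```

Call:
jog_arm(
  commands=[
    [0,0,0,0,0,0.1,4.6],
    [0,0,0,0,0,0.1,4.6],
  ],
)

```text
t: 26.5
tool_pos: [0.6384, -0.27, 0.0488]
eef_rot: [0.217, 0.976, -0.0, 0.0]
contact_force: [-2.5, 0.7, 5.3]
opening: 0.623
gripper_force: 63.4
```

Contact. I'll release and return for the large jar.

Call:
jog_arm(
  commands=[
    [0,0,0,0,0,-0.1,5.5],
    [0,0,0,0,0,-0.1,5.8],
    [0,0,0,0,0,-0.1,6.2],
    [0,0,0,0,0,-0.1,6.8],
    [0,0,0,0,0,-0.2,7.4],
  ],
)

```text
t: 26.92
tool_pos: [0.6379, -0.2698, 0.0489]
eef_rot: [0.217, 0.976, 0.0, -0.0]
contact_force: [-0.1, 0.2, 1.2]
opening: 0.869
gripper_force: 0.0
```

Call:
jog_arm(
  commands=[
    [0,0,0,0,0,-0.5,8],
    [0,0,0,0,0,-2,8.5],
    [0,0,0,0,0,-5,8.5],
    [0,0,0,0,0,-9,8.5],
    [0,0,0,0,0,-13,8.5],
  ],
)

```text
t: 27.33
tool_pos: [0.6374, -0.2695, 0.1807]
eef_rot: [0.217, 0.976, 0.0, -0.001]
contact_force: [1.0, -1.2, -0.9]
opening: 0.995
gripper_force: 0.0
```

Call:
jog_arm(
  commands=[
    [0,0,0,0.5,1,-3,8.5],
    [0,0,0,2,4.5,-5,8.5],
    [0,0,0,3.5,8,-6,8.5],
    [0,0,0,5,11.5,-6,8.5],
    [0,0,0,6.8,15,-6,8.5],
  ],
)

```text
t: 27.75
tool_pos: [0.6416, -0.1044, 0.2433]
eef_rot: [0.218, 0.976, 0.0, 0.003]
contact_force: [-0.3, 0.4, -0.4]
opening: 0.994
gripper_force: 0.0
```

Call:
jog_arm(
  commands=[
    [0,0,0,1.7,3.5,0,8.5],
    [0,0,0,3.4,7,0,8.5],
    [0,0,0,5.1,10.5,0,8.5],
    [0,0,0,6.8,14,0,8.5],
    [0,0,0,8.5,17.5,0,8.5],
  ],
)

```text
t: 28.17
tool_pos: [0.6374, 0.0912, 0.2413]
eef_rot: [0.217, 0.976, 0.0, 0.001]
contact_force: [0.4, 0.2, -0.3]
opening: 0.992
gripper_force: 0.0
```

Call:
jog_arm(
  commands=[
    [0,0,0,1.7,3.5,0,8.5],
    [0,0,0,3.4,7,0,8.5],
    [0,0,0,5.1,10,0,8.5],
    [0,0,0,6.2,11.5,0,8.5],
    [0,0,0,6.2,11.5,0,8.5],
  ],
)

```text
t: 28.58
tool_pos: [0.6291, 0.2246, 0.2411]
eef_rot: [0.215, 0.977, 0.001, 0.0]
contact_force: [0.9, -0.3, -0.1]
opening: 0.997
gripper_force: 0.0
```

Call:
jog_arm(
  commands=[
    [0,0,0,0,0,0,8.5],
    [0,0,0,0,0,0,8.5],
    [0,0,0,0,0,0,8.5],
  ],
)

```text
t: 28.83
tool_pos: [0.6303, 0.2184, 0.24]
eef_rot: [0.218, 0.976, -0.0, 0.0]
contact_force: [-0.1, 0.6, -0.1]
opening: 0.995
gripper_force: 0.0
```

```bash
python3 - <<'E'
from h import *
c=Cam("wrist"); p=hole(c,(.565,.2486),.062,20)
go([*p,.022],np.arctan2(.905,.424))
t=Cam("top"); s=Cam("side"); cv2.imwrite("pics/c12.png",np.hstack([cv2.resize(t.im[135:260,310:450],(392,350)),cv2.resize(s.im[110:190,230:340],(400,350))])[:,:,::-1])
E
```

```text
hole [0.5651 0.2485] 0.008
turn [-0.     0.001 -0.001] j6 -0.86
turn [1.00e-03 0.00e+00 3.14e+00] j6 -0.86
shift cm [ 7.2  -0.04 21.78] t 28.88 tcp [0.6303 0.2183 0.2398]
```

View pics/c12.png

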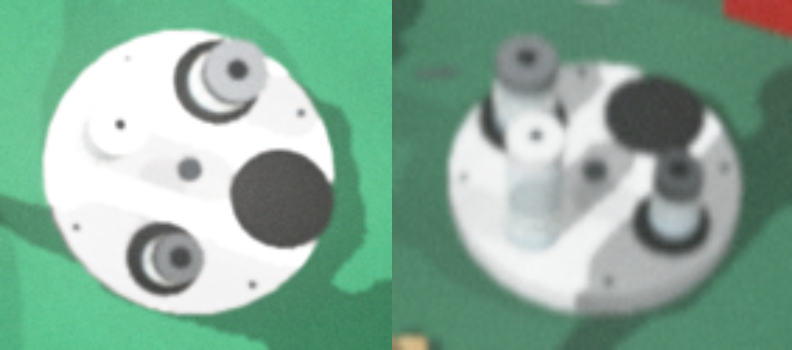

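Both jars stand upright on their pads. Now the large jar.

Call:
jog_arm(
  commands=[
    [0,0,0,3,0,1,8.54],
    [0,0,0,6,0,4,8.54],
    [0,0,0,7.2,0,7.5,8.54],
    [0,0,0,7.2,0,11,8.54],
    [0,0,0,7.2,0,13,8.54],
  ],
)

```text
t: 29.4
tool_pos: [0.5615, 0.249, 0.1056]
eef_rot: [0.217, 0.976, -0.002, -0.002]
contact_force: [-0.6, 0.1, 0.3]
opening: 0.997
gripper_force: 0.0
```

Call:
jog_arm(
  commands=[
    [0,0,0,0,0,0.5,8.54],
    [0,0,0,0,0,0.5,8.54],
    [0,0,0,0,0,0.5,8.54],
    [0,0,0,0,0,0.5,8.54],
    [0,0,0,0,0,0.5,8.54],
  ],
)

```text
t: 29.82
tool_pos: [0.5669, 0.2507, 0.1069]
eef_rot: [0.217, 0.976, 0.001, 0.002]
contact_force: [0.4, 0.2, -0.4]
opening: 1.0
gripper_force: 0.0
```

Call:
jog_arm(
  commands=[
    [0,0,0,0,0,0,8.54],
    [0,0,0,0,0,0,8.54],
    [0,0,0,0,0,0,8.54],
    [0,0,0,0,0,0,8.54],
    [0,0,0,0,0,0,8.54],
  ],
)

```text
t: 30.23
tool_pos: [0.5648, 0.2503, 0.1045]
eef_rot: [0.217, 0.976, 0.0, 0.0]
contact_force: [0.8, -0.4, -0.5]
opening: 0.999
gripper_force: 0.0
```

```bash
python3 - <<'E'
from h import *
go([.5651,.2485,.014],np.arctan2(.905,.424))
E
```

```text
turn [0. 0. 0.] j6 -0.79
turn [-0.     0.    -3.141] j6 -0.79
shift cm [-0.1  -0.15  9.05] t 30.23 tcp [0.5648 0.2503 0.1045]
```

Call:
jog_arm(
  commands=[
    [0,0,0,-0.1,-0.15,1,8.54],
    [0,0,0,-0.1,-0.15,2.5,8.54],
    [0,0,0,-0.1,-0.15,4,8.54],
    [0,0,0,-0.1,-0.15,5.5,8.54],
    [0,0,0,-0.1,-0.15,7,8.54],
  ],
)

```text
t: 30.65
tool_pos: [0.5646, 0.2482, 0.0329]
eef_rot: [0.217, 0.976, -0.0, -0.0]
contact_force: [0.5, 0.5, -0.5]
opening: 1.002
gripper_force: 0.0
```

Call:
jog_arm(
  commands=[
    [0,0,0,0,0,1,8.54],
    [0,0,0,0,0,1.6,8.54],
    [0,0,0,0,0,2,8.54],
    [0,0,0,0,0,2,8.54],
    [0,0,0,0,0,2,8.54],
  ],
)

```text
t: 31.07
tool_pos: [0.5654, 0.2486, 0.0146]
eef_rot: [0.217, 0.976, 0.0, 0.0]
contact_force: [0.1, 0.5, 0.6]
opening: 1.002
gripper_force: 0.0
```

```bash
python3 - <<'E'
from h import *
go([.5651,.2485,.014],np.arctan2(.905,.424)); print(get_state()["contact_force"])
E
```

```text
turn [0. 0. 0.] j6 -0.79
turn [-1.000e-03  1.000e-03 -3.141e+00] j6 -0.79
shift cm [ 0.02 -0.02  0.06] t 31.07 tcp [0.5654 0.2486 0.0146]
[0.12457606 0.50413516 0.61680008]
```

Call:
jog_arm(
  commands=[
    [0,0,0,0,0,0,8],
    [0,0,0,0,0,0,7.6],
    [0,0,0,0,0,0,7.2],
    [0,0,0,0,0,0,6.9],
    [0,0,0,0,0,0,6.7],
  ],
)

```text
t: 31.48
tool_pos: [0.5653, 0.2486, 0.0148]
eef_rot: [0.217, 0.976, 0.0, 0.0]
contact_force: [0.0, 0.3, -0.2]
opening: 0.788
gripper_force: 0.0
```

Call:
jog_arm(
  commands=[
    [0,0,0,0,0,0,6.4],
    [0,0,0,0,0,0,6],
    [0,0,0,0,0,0,5.8],
    [0,0,0,0,0,0,5.8],
    [0,0,0,0,0,0,5.8],
  ],
)

```text
t: 31.9
tool_pos: [0.5655, 0.2488, 0.0151]
eef_rot: [0.217, 0.976, 0.0, 0.0]
contact_force: [-0.5, 0.3, 5.0]
opening: 0.759
gripper_force: 65.2
```

Call:
jog_arm(
  commands=[
    [0,0,0,0,0,-0.3,5.8],
    [0,0,0,0,0,-1,5.8],
    [0,0,0,0,0,-3,5.8],
    [0,0,0,0,0,-6.5,5.8],
    [0,0,0,0,0,-10,5.8],
  ],
)

```text
t: 32.32
tool_pos: [0.5626, 0.2475, 0.1129]
eef_rot: [0.217, 0.976, -0.002, -0.003]
contact_force: [1.1, 0.0, -1.5]
opening: 0.76
gripper_force: 67.0
```

Call:
jog_arm(
  commands=[
    [0,0,0,0,0,-3,5.8],
    [0,0,0,0,0,-6,5.8],
    [0,0,0,0,0,-8,5.8],
    [0,0,0,0,0,-8,5.8],
    [0,0,0,0,0,-8,5.8],
  ],
)

```text
t: 32.73
tool_pos: [0.5655, 0.2486, 0.1953]
eef_rot: [0.217, 0.976, 0.001, 0.001]
contact_force: [-0.7, -0.7, -2.6]
opening: 0.76
gripper_force: 67.0
```

```bash
python3 - <<'E'
from h import *
go([.536,-.3215,.2],np.arctan2(.905,.424)); print(get_state()["contact_force"])
E
```

```text
turn [0.002 0.002 0.   ] j6 -0.79
turn [-3.000e-03  3.000e-03 -3.141e+00] j6 -0.79
shift cm [-21.5  -52.88  -0.52] t 32.73 tcp [0.5655 0.2486 0.1953]
[-0.70038784 -0.67113069 -2.55776306]
```

Call:
jog_arm(
  commands=[
    [0,0,0,-0.7,-1.6,-0.5,5.8],
    [0,0,0,-2,-5,-0.5,5.8],
    [0,0,0,-3.4,-8.5,-0.5,5.8],
    [0,0,0,-4.8,-12,-0.5,5.8],
    [0,0,0,-6.3,-15.5,-0.5,5.8],
  ],
)

```text
t: 33.15
tool_pos: [0.5534, 0.08, 0.1957]
eef_rot: [0.217, 0.976, -0.001, -0.003]
contact_force: [1.9, -0.3, -2.4]
opening: 0.762
gripper_force: 67.2
```

Call:
jog_arm(
  commands=[
    [0,0,0,-1.4,-3.5,0,5.8],
    [0,0,0,-2.8,-7,0,5.8],
    [0,0,0,-4.3,-10.5,0,5.8],
    [0,0,0,-5.7,-14,0,5.8],
    [0,0,0,-7.1,-17.5,0,5.8],
  ],
)

```text
t: 33.57
tool_pos: [0.5438, -0.1084, 0.1959]
eef_rot: [0.217, 0.976, 0.0, -0.003]
contact_force: [-0.1, 0.3, -2.8]
opening: 0.759
gripper_force: 67.2
```

Call:
jog_arm(
  commands=[
    [0,0,0,-1.4,-3.5,0,5.8],
    [0,0,0,-2.8,-7,0,5.8],
    [0,0,0,-4.3,-10.5,0,5.8],
    [0,0,0,-5.7,-14,0,5.8],
    [0,0,0,-6.8,-17,0,5.8],
  ],
)

```text
t: 33.98
tool_pos: [0.5337, -0.2915, 0.1956]
eef_rot: [0.218, 0.976, 0.001, -0.003]
contact_force: [0.6, 0.3, -1.5]
opening: 0.761
gripper_force: 67.2
```

Call:
jog_arm(
  commands=[
    [0,0,0,-0.8,-1.8,0,5.8],
    [0,0,0,-1.3,-2.8,0,5.8],
    [0,0,0,-1.3,-2.8,0,5.8],
    [0,0,0,-1.3,-2.8,0,5.8],
    [0,0,0,-1.3,-2.8,0,5.8],
  ],
)

```text
t: 34.4
tool_pos: [0.5354, -0.3189, 0.1979]
eef_rot: [0.217, 0.976, 0.001, -0.001]
contact_force: [0.9, 0.4, -2.5]
opening: 0.759
gripper_force: 67.2
```

```bash
python3 - <<'E'
from h import *
go([.536,-.3215,.055],np.arctan2(.905,.424)); print(get_state()["contact_force"])
E
```

```text
turn [ 0.001 -0.003  0.001] j6 -1.74
turn [ 5.00e-03  2.00e-03 -3.14e+00] j6 -1.74
shift cm [-0.21 -0.23 14.29] t 34.4 tcp [ 0.5354 -0.3189  0.1979]
[ 0.85845626  0.44553762 -2.46265824]
```

Call:
jog_arm(
  commands=[
    [0,0,0,-0.1,-0.2,2,5.8],
    [0,0,0,-0.1,-0.2,5,5.8],
    [0,0,0,-0.1,-0.2,8,5.8],
    [0,0,0,-0.1,-0.2,10.5,5.8],
    [0,0,0,-0.1,-0.2,12,5.8],
  ],
)

```text
t: 34.82
tool_pos: [0.5342, -0.3194, 0.0758]
eef_rot: [0.216, 0.976, 0.001, -0.003]
contact_force: [-0.7, -0.8, -2.8]
opening: 0.758
gripper_force: 67.2
```

Call:
jog_arm(
  commands=[
    [0,0,0,0,0,0.3,5.8],
    [0,0,0,0,0,0.5,5.8],
    [0,0,0,0,0,0.5,5.8],
    [0,0,0,0,0,0.5,5.8],
    [0,0,0,0,0,0.5,5.8],
  ],
)

```text
t: 35.23
tool_pos: [0.5374, -0.3237, 0.0763]
eef_rot: [0.217, 0.976, -0.001, 0.002]
contact_force: [-0.1, -0.1, -2.2]
opening: 0.76
gripper_force: 67.2
```

Call:
jog_arm(
  commands=[
    [0,0,0,0,0,0,5.8],
    [0,0,0,0,0,0,5.8],
    [0,0,0,0,0,0,5.8],
    [0,0,0,0,0,0,5.8],
  ],
)

```text
t: 35.57
tool_pos: [0.536, -0.3233, 0.0747]
eef_rot: [0.217, 0.976, -0.0, 0.0]
contact_force: [-0.0, 0.3, -2.1]
opening: 0.763
gripper_force: 67.2
```

```bash
python3 - <<'E'
from h import *
go([.536,-.3215,.055],np.arctan2(.905,.424)); print(get_state()["contact_force"])
E
```

```text
turn [-0.     0.001  0.   ] j6 -1.75
turn [-1.000e-03 -0.000e+00 -3.141e+00] j6 -1.75
shift cm [0.08 0.16 1.97] t 35.57 tcp [ 0.536  -0.3233  0.0747]
[-0.02841033  0.29264558 -2.09915106]
```

Call:
jog_arm(
  commands=[
    [0,0,0,0.08,0.16,0.5,5.8],
    [0,0,0,0.08,0.16,1,5.8],
    [0,0,0,0.08,0.16,1.4,5.8],
    [0,0,0,0.08,0.16,1.6,5.8],
    [0,0,0,0.08,0.16,1.6,5.8],
  ],
)

```text
t: 35.98
tool_pos: [0.5351, -0.3208, 0.0571]
eef_rot: [0.217, 0.976, 0.0, -0.001]
contact_force: [0.1, 0.3, -0.5]
opening: 0.755
gripper_force: 67.2
```

Call:
jog_arm(
  commands=[
    [0,0,0,0,0,0.1,5.8],
    [0,0,0,0,0,0.2,5.8],
    [0,0,0,0,0,0.2,5.8],
  ],
)

```text
t: 36.23
tool_pos: [0.5359, -0.3214, 0.0563]
eef_rot: [0.217, 0.976, -0.0, -0.0]
contact_force: [-0.5, 0.8, -2.7]
opening: 0.758
gripper_force: 67.2
```

Call:
jog_arm(
  commands=[
    [0,0,0,0,0,0.1,5.8],
    [0,0,0,0,0,0.1,5.8],
  ],
)

```text
t: 36.4
tool_pos: [0.5359, -0.3213, 0.0554]
eef_rot: [0.217, 0.976, -0.0, 0.0]
contact_force: [0.3, -0.1, -2.5]
opening: 0.761
gripper_force: 67.2
```

Call:
jog_arm(
  commands=[
    [0,0,0,0,0,0.1,5.8],
    [0,0,0,0,0,0.1,5.8],
  ],
)

```text
t: 36.57
tool_pos: [0.5361, -0.3214, 0.0551]
eef_rot: [0.217, 0.976, -0.0, 0.0]
contact_force: [-0.6, 0.7, 2.0]
opening: 0.758
gripper_force: 67.6
```

Contact. I'll release, retreat and look over the whole turntable.

Call:
jog_arm(
  commands=[
    [0,0,0,0,0,-0.05,6.7],
    [0,0,0,0,0,-0.05,7],
    [0,0,0,0,0,-0.05,7.4],
    [0,0,0,0,0,-0.05,7.9],
    [0,0,0,0,0,-0.05,8.5],
  ],
)

```text
t: 36.98
tool_pos: [0.536, -0.3214, 0.0549]
eef_rot: [0.217, 0.976, -0.0, 0.0]
contact_force: [-1.7, -0.0, 0.1]
opening: 0.992
gripper_force: 0.0
```

Call:
jog_arm(
  commands=[
    [0,0,0,0,0,-0.3,8.54],
    [0,0,0,0,0,-1.5,8.54],
    [0,0,0,0,0,-4,8.54],
    [0,0,0,0,0,-7,8.54],
    [0,0,0,0,0,-11,8.54],
  ],
)

```text
t: 37.4
tool_pos: [0.5341, -0.3201, 0.164]
eef_rot: [0.217, 0.976, 0.001, -0.003]
contact_force: [0.2, 0.5, -0.2]
opening: 1.0
gripper_force: 0.0
```

Call:
jog_arm(
  commands=[
    [0,0,0,0,0,-4,8.5],
    [0,0,0,0,0,-8,8.5],
    [0,0,0,-2,2.5,-11,8.5],
    [0,0,0,-4,5,-14,8.5],
    [0,0,0,-6,7,-17,8.5],
  ],
)

```text
t: 37.82
tool_pos: [0.6178, -0.2835, 0.3354]
eef_rot: [0.218, 0.976, -0.0, 0.001]
contact_force: [0.3, -1.1, -0.3]
opening: 0.996
gripper_force: 0.0
```

Call:
jog_arm(
  commands=[
    [0,0,0,-0.5,0.5,-2,8.5],
    [0,0,0,-0.5,0.5,-2,8.5],
    [0,0,0,-0.5,0.5,-2,8.5],
    [0,0,0,-0.5,0.5,-2,8.5],
  ],
)

```text
t: 38.15
tool_pos: [0.6229, -0.2818, 0.3511]
eef_rot: [0.217, 0.976, 0.0, -0.001]
contact_force: [-0.3, 0.2, -1.3]
opening: 0.995
gripper_force: 0.0
```

```bash
python3 - <<'E'
from h import *
c=Cam("wrist"); t=Cam("top")
for xy,z in (((.4853,-.2175),.086),((.640,-.2698),.094),((.5364,-.3215),.102)): hole(c,xy,z,16)
cv2.imwrite("pics/f.png",np.hstack([c.im[:200,100:500],cv2.resize(t.im[120:260,150:450],(400,200))])[:,:,::-1])
print(get_state()["contact_force"],get_state()["tool_pos"])
E
```

```text
hole [ 0.4836 -0.2183] 0.0083
hole [ 0.6387 -0.2708] 0.0083
hole [ 0.5359 -0.3218] 0.0084
[-0.87641034 -0.45891262  0.12573434] [ 0.62231287 -0.28187711  0.34969828]
```

View pics/f.png

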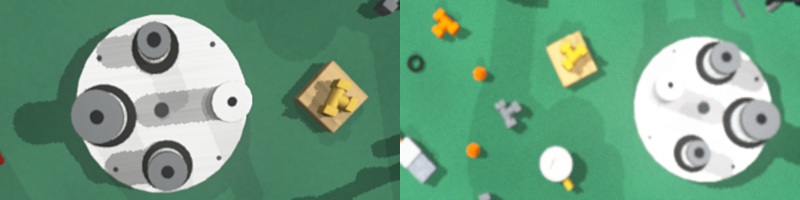

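All three jars stand within 2 mm of their pad centres, the tee lies on the block, and jar 4 hasn't moved. I'm handing in.

```bash
python3 -c "from bench import *; print(sign_off())"
```

```text
the job is handed in; nothing more can be done
None
```

Job handed in after about 38 s: the brass tee lies flat about 3 mm from the middle of the block, the small, middle and large jars stand upright within 2 mm of their matching pad centres, the fourth jar was not touched, and the gripper is open and clear.

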